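# Unlock the centrifuge lid: slide the safety catch, press the release

### The arm

A 6-joint arm with a two-finger parallel gripper is mounted at the origin on the work surface. World frame = base frame: x ahead of the robot, y to its left, z up, the work surface at z = 0. Lengths are in m, angles in rad, forces in N, time in s.
With the tool pointing down it reaches from about 0.375 to 0.9 m from the base axis. Payload 3.1 kg.
Tool frame: the origin (TCP) lies on the centre line of the jaws, within the pads' length; the fingertips stand robot.nose_length ahead of it and the grasp point (between the pads) lies 6 mm ahead of it (robot.nose_length is the distance from the TCP to the fingertips, in m); z points along the fingers, y is the line along which they close (so a half turn about z gives the same grasp; the last joint's range is limited). The gripper opens to 87 mm and grips with 3 to 60 N. Pads are 19 mm wide; open, the fingers measure 117 mm over their backs; the gripper's body (75 mm by 190 mm) begins 51 mm behind the grasp point.
Start: joints at [-1.506, 0.527, 1.433, -0, 1.181, -0.178], TCP at [0.15, -0.607, 0.248] pointing down, gripper open.
Joint ranges: [-3.08, 3.08], [-0.75, 2.2], [0.22, 2.44], [-1.43, 4.57], [0, 2.65], [-2.85, 2.85]. Speed limits (rad/s): [2.79, 2.79, 3.14, 3.14, 3.14, 3.14].

### API

Orientations are given as a unit quaternion [x, y, z, w].
In Python, from rig import robot gives the robot as it stands.
- The arm moves only by the shell command python3 -m crank 'ROWS' [FORCE]. ROWS is JSON, one flat list of numbers, 7 for each row, row after row: the shift along the tool's x, y, z in mm, then the turn, a rotation vector about the tool's x, y, z in degrees, then the closure in counts, from 0 (fully open) to 255 (shut). In form: [x, y, z, ax, ay, az, fingers, x, y, z, ax, ay, az, fingers, ...]. A call has exactly 5 rows; each row is the pose to reach, as a shift and turn from the pose commanded when the call began, along the tool's axes at that moment; what a row does not reach only later rows make up. A row lasts 1/12 s, in which the tool goes at most 41.7 mm and 7.16 degrees, less where a joint would pass 70% of its speed; a pose out of reach is approached as far as the arm can. A call with a gripper value outside its range is refused whole. The fingers move at their own pace and stop on an object; FORCE is the grip in N (left out, the last holds). Time passes only in rows, so rows that repeat a pose let the fingers close, or fill a call up. It gives the time, the measured TCP pose, the force, the opening and the grip force at its end, in the units of the state.
- robot.get_obs(): the state, without advancing time (a new reading comes with each control period).
- robot.camera(name): name is "scene" or "top" or "wrist"; returns a dict with "pixels" (420x560x3 uint8, red, green, blue), "intrinsics" (3x3 intrinsics, pixels), "k1" (the pictures are not rectified: a ray, as slopes to the right and down, at radius r is drawn at 1 + k1 r^2 times it, then the intrinsics apply), "extrinsics" (4x4, takes a point from camera to world coordinates); the wrist camera has in their place "mount" (4x4, takes a point from camera to tool coordinates, whose origin is the TCP and whose axes are the flange's). Camera axes: x right, y down, z forward; pixel columns grow to the right and rows downward; lengths in m; the calibration is good to about 2 mm. A picture is of the moment at which its call begins: read the wrist's pose just before it. There is no depth.
- robot.hand_in(): hands the job in; it is judged then, once.
The state is a dict: "time": time; "q": joint angles; "joint_velocities": joint speeds; "joint_torque": joint torques, N m; "position": TCP position; "tool_rot": TCP orientation; "ft_force": force on the tool from outside, world axes, zero at the start; "moment": the same for the moment, N m; "grip_width": finger opening in m; "grip_force": force on a finger pad.
Only numpy, scipy, OpenCV 4.12 (cv2) and the standard library are available. Lean on these libraries where they do the work, as an engineer would, in place of code of your own. Each camera call takes 0.05 s, during which the arm holds its last target. There are 200 camera calls.

### The job

Open the lid lock of the bench centrifuge: slide the safety catch on its front strip fully open, to the centrifuge's left, then press the large round release button it uncovered fully down so that the lid pops up and stays up. Leave the catch open, do not press the small start button, and do not push about or knock over the jars, bottles, beaker and tube rack.

Things in the scene. Friction and masses are not known exactly. Their poses are not given: they have to be found in the camera images.
- centrifuge: bench centrifuge, white box 320 mm deep (x), 330 wide (y), flat deck 150 mm above the table; does not move. Origin: centre of its underside; x to its back, y to its left, z up. Round grey lid on the rear of the deck, top 21 mm above it. Control strip along the front at x = -100 mm: start button at y = -138, release button under the catch at y = -50, a small jar near y = +135 mm.
- catch_grip (a point): point in the upright finger rib of the safety catch, amid its length and width, 13 mm below its top; moves with the catch, axes as the centrifuge's. The catch is a plain aluminium hood, 76 mm (x) by 56 (y), plate top 32 mm above the deck. The rib on it is 50 mm long (x), 14 mm thick (y), top 61 mm above the deck; this point is 16 mm above the plate.
- catch (a joint): travel of the safety catch along the centrifuge's +y (to its left), m: 0 shut over the release button, 0.080 fully open. It slides against about 2.5 N of friction and stays where it is left; at the start it is 0 to 10 mm open, the button still covered.
- release_top (a point): centre of the top face of the round grey release button, 40 mm wide, 22 mm above the deck when up; hidden under the catch until that is slid open. It moves with the button. Axes as the centrifuge's.
- release (a joint): how far the release button is pressed down, m: 0 up, 0.010 fully down on its stop. It takes about 3 to 5 N, and stays down when let go. Pressing it lifts the lid.
- lid_front (a point): middle of the lid's front edge (centrifuge x = -37 mm, y = 0), 11 mm above the deck while the lid is shut, about 33 mm above it once the lid has popped up. The lid is driven by the release button only.
- start (a joint): travel of the small start button (22 mm wide, to the right of the catch), m: 0 up, 0.004 pressed; sprung. To be left alone.
- vial: small amber jar, 32 mm wide, 55 mm tall, standing on the left end of the centrifuge's control strip; loose, to be left alone. Origin: centre of its underside, z up.
- white_bottle: white plastic bottle, 72 mm wide, 170 mm tall, left of the centrifuge; loose, to be left alone. Origin: centre of its underside, z up.
- amber_jar: dark jar with black cap, 68 mm wide, 110 mm tall, right of the centrifuge; loose, to be left alone. Origin: centre of its underside, z up.
- amber_jar2: another dark jar of the same kind, right of the centrifuge; loose, to be left alone. Origin: centre of its underside, z up.
- beaker: glass beaker, 76 mm wide, 100 mm tall, left of the centrifuge; loose, to be left alone. Origin: centre of its underside, z up.
- tube_rack: tube rack 70 x 130 mm, 102 mm tall with its tubes, right of the centrifuge's front; loose, to be left alone. Origin: centre of its underside, z up.

How it is judged:
On the way, in this order (a step that is already met when the one before it is completed fails the run):
1. the catch is slid fully open while the release button is still up (value of joint catch above 0.07 m and value of joint release below 0.002 m), for 0.1 s.
2. the release button is pressed fully down, the catch open (value of joint catch above 0.07 m and value of joint release above 0.008 m), for 0.2 s.
At the end, for the whole second after the job is handed in: the catch is open by more than 70 of its 80 mm, the release button is down by more than 8 of its 10 mm, and the lid's front edge stands up by more than 15 mm (all of step 2 and z of lid_front in the frame of centrifuge above 0.176 m); the robot touches nothing.
It fails at once if the start button is pressed (more than 2.5 of its 4 mm) (value of joint start above 0.0025 m).
It fails at once if a jar, bottle, beaker or the rack is pushed more than 30 mm or tipped more than 0.5 rad (distance of any of vial, white_bottle, amber_jar, amber_jar2, beaker, tube_rack from where it was at the start of the episode above 0.03 m or angle between any of vial, white_bottle, amber_jar, amber_jar2, beaker, tube_rack's own z axis and vertical above 0.5 rad).
It also fails if it takes over 42 s, if anything falls off the work surface, if the arm or the gripper's body presses on something with over 40 N, if the wrist force passes 120 N, or if a joint passes its speed limit or range.

## Working session

There is one attempt and no reset: what is moved stays moved. The work goes in short steps, Python scripts to look and compute and a shell command to move; the robot and the scene stay as the last step left them, time stands still between calls to the robot, and variables do not carry over. Pictures are saved under pics/ and viewed, at most 10 in all, crops included, and the job is handed in when it is done.

```bash
mkdir -p pics; ls
python3 - <<'E'
from rig import robot
import cv2, numpy as np
print(robot.get_obs(), robot.nose_length)
for n in ("scene","top"):
    c=robot.camera(n); cv2.imwrite(f"pics/{n}0.png",c["pixels"][:,:,::-1])
    print(n,c["intrinsics"],c["k1"],c["extrinsics"])
    np.savez(f"{n}0.npz",**c)
E
```

```text
pics
{'time': 0.0, 'q': array([-1.50647820e+00,  5.28426633e-01,  1.43388458e+00,  1.37585284e-06,
        1.18136295e+00, -1.78507128e-01]), 'joint_velocities': array([-8.08194652e-04,  6.43946563e-04,  5.10861401e-04, -6.18447312e-04,
        1.85368464e-05, -2.05191118e-03]), 'joint_torque': array([ 2.17307224e-04, -4.40047181e+01, -1.76592922e+01,  6.32789894e-02,
        5.79575880e-02, -1.47762448e-04]), 'position': array([ 0.15026019, -0.605988  ,  0.24660149]), 'tool_rot': array([ 9.92638031e-01,  1.21114230e-01,  6.00239356e-05, -1.03901791e-03]), 'ft_force': array([ 0.52580454, -0.41302892,  0.30712809]), 'moment': array([0.04153596, 0.04644766, 0.03054399]), 'grip_force': 0.0, 'grip_width': 0.08688032135634817} 0.025
scene [[406.43332665   0.         282.48739193]
 [  0.         406.43332665 211.1446191 ]
 [  0.           0.           1.        ]] 0.0037940442519429104 [[ 0.51462018  0.47508889 -0.71376229  1.26908919]
 [ 0.85734008 -0.29636256  0.42087674 -0.34933397]
 [-0.01157855 -0.82852868 -0.5598269   0.67335187]
 [ 0.          0.          0.          1.        ]]
top [[384.80939334   0.         276.59484829]
 [  0.         384.80939334 209.69889057]
 [  0.           0.           1.        ]] -0.050601679285454275 [[ 0.00111475 -0.9917734   0.12800108  0.49661052]
 [-0.99980541  0.00141561  0.01967558  0.04256333]
 [-0.01969492 -0.1279981  -0.99157884  0.9485978 ]
 [ 0.          0.          0.          1.        ]]
```

View pics/scene0.png

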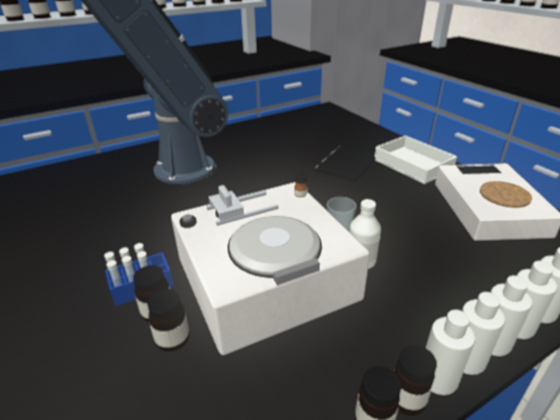

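View pics/top0.png

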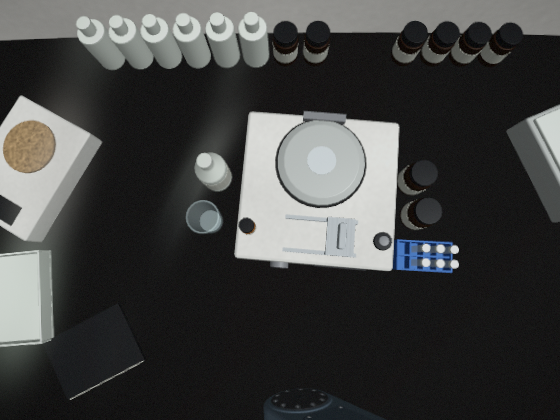

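The scene shot shows the centrifuge facing the robot, with the vial at about (301,190). In the top shot the deck spans about (236..399, 112..270), the rib is at (342,236), the start button at (382,241) and the vial at (247,226). I'll measure from the top view.

```bash
cat > h.py <<'E'
import numpy as np, cv2
from scipy.spatial.transform import Rotation as R
def rays(c,px,T=None):
    px=np.atleast_2d(np.float64(px)); K=c["intrinsics"]; k=float(c["k1"])
    d=cv2.undistortPoints(px[:,None],K,np.array([k,0,0,0,0.]))[:,0]
    T=c["extrinsics"] if T is None else T
    return T[:3,3], np.c_[d,np.ones(len(d))]@T[:3,:3].T
def plane(c,px,z,T=None):
    o,d=rays(c,px,T); return o+d*((z-o[2])/d[:,2])[:,None]
def project(c,P,T=None):
    T=c["extrinsics"] if T is None else T
    p=(np.atleast_2d(P)-T[:3,3])@T[:3,:3]; s=p[:,:2]/p[:,2:]
    s=s*(1+float(c["k1"])*(s**2).sum(1,keepdims=True)); K=c["intrinsics"]
    return s*[K[0,0],K[1,1]]+K[:2,2]
E
python3 - <<'E'
from h import *
c=np.load("top0.npz"); im=c["pixels"]
m=(im.min(2)>120).astype(np.uint8)
m[:, :225]=0; m[:100]=0; m[300:]=0; m[:,405:]=0
cs,_=cv2.findContours(m,0,2); k=max(cs,key=cv2.contourArea)
k=cv2.convexHull(k)
P=plane(c,k[:,0],0.15)[:,:2].astype(np.float32)
r=cv2.minAreaRect(P); b=cv2.boxPoints(r); print(r); print(b)
# long-edge fits give yaw: front normal
for n,z,p in (("rib",.211,(342,236)),("start",.16,(382,241)),("vial",.205,(247,226))): print(n,plane(c,p,z))
print(project(c,np.c_[b,np.full(4,.15)]))
s=np.load("scene0.npz"); print(project(s,np.c_[b,np.full(4,.15)]))
v=im[195:275,270:400,::-1]; cv2.imwrite("pics/crop.png",cv2.resize(v,None,fx=6,fy=6,interpolation=2))
E
```

```text
((0.6431613564491272, -0.029190123081207275), (0.32705727219581604, 0.3363770544528961), 85.0625991821289)
[[ 0.46152243 -0.17763643]
 [ 0.79665136 -0.2065875 ]
 [ 0.82480025  0.11925618]
 [ 0.48967135  0.14820725]]
rib [[ 0.54091585 -0.06800126  0.211     ]]
start [[ 0.53363337 -0.15721119  0.16      ]]
vial [[0.56076454 0.11476412 0.205     ]]
[[391.78464152 276.46792949]
 [399.22359711 119.19223448]
 [248.7960922  107.30125331]
 [233.04255632 262.62401672]]
[[169.23007642 210.73935104]
 [214.93928928 309.42238183]
 [372.70352907 253.27286971]
 [294.58714919 178.84536231]]
```

View pics/crop.png

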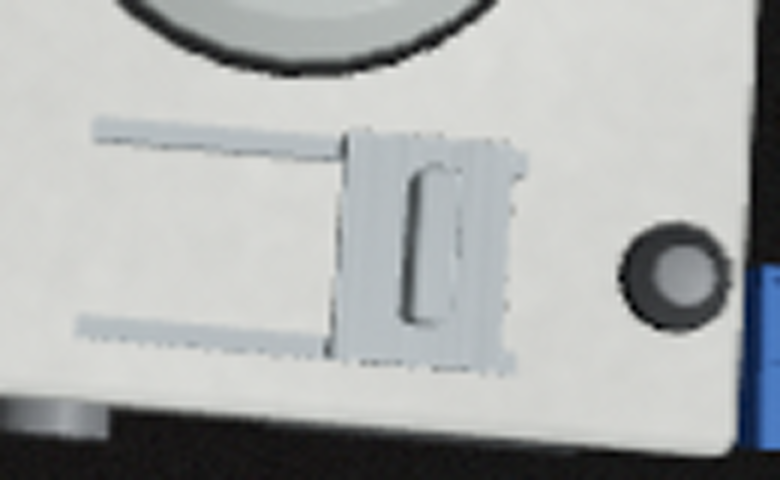

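Rib centre is about (0.541, -0.068) at z = 0.211. The start-to-vial span is 0.273 m, as it should be, and the yaw is about -5.3°. I'll move to hover over the rib.

```bash
python3 -m crank '[25,-21,-12,0,0,0,0, 51,-43,-25,0,0,0,0, 76,-64,-37,0,0,0,0, 102,-86,-50,0,0,0,0, 127,-107,-60,0,0,0,0]' 30
python3 -m crank '[25,-21,0,0,0,0,0, 51,-43,0,0,0,0,0, 76,-64,0,0,0,0,0, 102,-86,0,0,0,0,0, 127,-107,0,0,0,0,0]'
python3 -m crank '[25,-21,0,0,0,0,0, 51,-43,0,0,0,0,0, 76,-64,0,0,0,0,0, 102,-86,0,0,0,0,0, 127,-107,0,0,0,0,0]'
```

```text
time: 0.52
position: [0.2485, -0.4707, 0.3079]
tool_rot: [0.993, 0.121, 0.0, -0.0]
ft_force: [-0.2, -0.4, 0.4]
grip_width: 0.0873
grip_force: 0.0
time: 0.93
position: [0.3459, -0.336, 0.3073]
tool_rot: [0.993, 0.121, -0.0, -0.0]
ft_force: [0.1, -0.2, 0.3]
grip_width: 0.087
grip_force: 0.0
time: 1.35
position: [0.4434, -0.2017, 0.3073]
tool_rot: [0.993, 0.121, -0.0, -0.0]
ft_force: [-0.2, -0.2, -0.2]
grip_width: 0.0869
grip_force: 0.0
```

```bash
python3 -m crank '[25,-21,0,0,0,4,0, 51,-43,0,0,0,8,0, 76,-64,0,0,0,12,0, 102,-86,0,0,0,16,0, 127,-107,0,0,0,19.2,0]'
python3 - <<'E'
from rig import robot
from h import *
import time
import subprocess
o=robot.get_obs(); c=robot.camera("wrist")
T=np.eye(4);T[:3,:3]=R.from_quat(o["tool_rot"]).as_matrix();T[:3,3]=o["position"];W=T@c["mount"]
print(o["time"],o["position"],T[:3,:3],o["joint_velocities"],c["mount"],c["k1"])
np.savez("w1.npz",W=W,T=T,**c); cv2.imwrite("pics/w1.png",c["pixels"][:,:,::-1])
print(project(c,[.541,-.068,.211],W))
E
```

```text
time: 1.77
position: [0.541, -0.0673, 0.3072]
tool_rot: [0.999, -0.048, -0.0, -0.0]
ft_force: [-0.7, -0.6, 0.4]
grip_width: 0.0869
grip_force: 0.0
1.7667 [ 0.54097414 -0.06729104  0.30720566] [[ 9.95468171e-01 -9.50921493e-02 -7.76995910e-04]
 [-9.50919688e-02 -9.95468456e-01  2.66177148e-04]
 [-7.98786276e-04 -1.91084808e-04 -9.99999663e-01]] [ 0.70791134  0.26899048 -0.42926441 -0.0066011   0.15390806  1.35536518] [[ 1.72735115e-04 -9.53813249e-01 -3.00400159e-01  8.18392364e-02]
 [ 9.99999898e-01  3.93490284e-05  4.50077902e-04 -9.61174418e-04]
 [-4.17469811e-04 -3.00400206e-01  9.53813159e-01 -1.37327732e-01]
 [ 0.00000000e+00  0.00000000e+00  0.00000000e+00  1.00000000e+00]] -0.09697626785266769
[[281.38789488 222.6426017 ]]
```

View pics/w1.png

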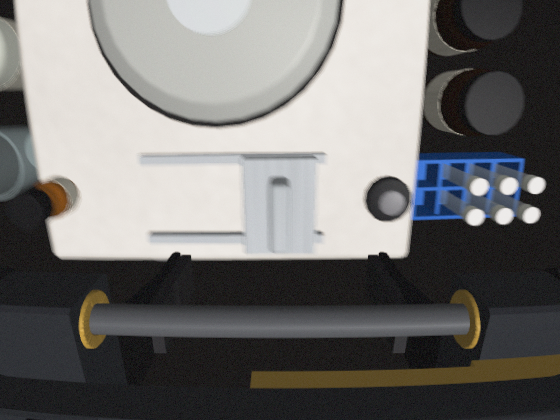

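The wrist view shows the rib top centred near (280,219), against the predicted (281,222). The rails and front edge are level, so the yaw is right. The start button is at (388,199), well clear of the fingers. I'll descend, then grip.

```bash
python3 -m crank '[0,0,20,0,0,0,0, 0,0,40,0,0,0,0, 0,0,60,0,0,0,0, 0,0,80,0,0,0,0, 0,0,92,0,0,0,0]' 30
python3 -m crank '[0,0,0,0,0,0,120, 0,0,0,0,0,0,180, 0,0,0,0,0,0,255, 0,0,0,0,0,0,255, 0,0,0,0,0,0,255]' 30
```

```text
time: 2.23
position: [0.539, -0.0686, 0.2132]
tool_rot: [0.999, -0.046, -0.002, -0.001]
ft_force: [-0.8, -0.2, 0.8]
grip_width: 0.087
grip_force: 0.0
time: 2.65
position: [0.5411, -0.0693, 0.2167]
tool_rot: [0.999, -0.046, 0.001, 0.0]
ft_force: [-0.1, 0.5, 0.2]
grip_width: 0.0615
grip_force: 0.0
```

```bash
python3 -m crank '[0,0,0,0,0,0,255, 0,0,0,0,0,0,255, 0,0,0,0,0,0,255, 0,0,0,0,0,0,255, 0,0,0,0,0,0,255]' 30
python3 -m crank '[0,0,0,0,0,0,255, 0,0,0,0,0,0,255, 0,0,0,0,0,0,255, 0,0,0,0,0,0,255, 0,0,0,0,0,0,255]' 30
python3 -m crank '[0,0,0,0,0,0,255, 0,0,0,0,0,0,255, 0,0,0,0,0,0,255, 0,0,0,0,0,0,255, 0,0,0,0,0,0,255]' 30
```

```text
time: 3.07
position: [0.5405, -0.0691, 0.2157]
tool_rot: [0.999, -0.046, 0.0, 0.0]
ft_force: [-0.2, -0.1, -0.7]
grip_width: 0.0283
grip_force: 0.0
time: 3.48
position: [0.5405, -0.0691, 0.2155]
tool_rot: [0.999, -0.046, -0.0, 0.0]
ft_force: [0.5, -0.8, -0.8]
grip_width: 0.0138
grip_force: 30.0
time: 3.9
position: [0.5405, -0.0691, 0.2155]
tool_rot: [0.999, -0.046, -0.0, 0.0]
ft_force: [0.3, 0.6, -0.5]
grip_width: 0.0137
grip_force: 30.0
```

The jaws stopped at 13.8 mm, which matches the 14 mm rib. Now I'll slide to the left, which is -tool y.

```bash
python3 -m crank '[0,-6,0,0,0,0,255, 0,-14,0,0,0,0,255, 0,-22,0,0,0,0,255, 0,-30,0,0,0,0,255, 0,-36,0,0,0,0,255]'
python3 -m crank '[0,-7,0,0,0,0,255, 0,-14,0,0,0,0,255, 0,-21,0,0,0,0,255, 0,-28,0,0,0,0,255, 0,-32,0,0,0,0,255]'
```

```text
time: 4.32
position: [0.5437, -0.0321, 0.2155]
tool_rot: [0.999, -0.046, -0.0, 0.0]
ft_force: [-0.9, -2.8, -0.4]
grip_width: 0.0134
grip_force: 30.0
time: 4.73
position: [0.5464, -0.0002, 0.2155]
tool_rot: [0.999, -0.046, -0.0, -0.0]
ft_force: [-2.7, -2.0, 1.2]
grip_width: 0.0138
grip_force: 30.0
```

```bash
python3 -m crank '[0,-1,0,0,0,0,255, 0,-2,0,0,0,0,255, 0,-3,0,0,0,0,255, 0,-4,0,0,0,0,255, 0,-4,0,0,0,0,255]'
```

```text
time: 5.15
position: [0.5467, 0.0027, 0.2155]
tool_rot: [0.999, -0.046, -0.0, -0.0]
ft_force: [-3.9, -2.4, 1.1]
grip_width: 0.0139
grip_force: 30.0
```

```bash
python3 -m crank '[0,-1,0,0,0,0,255, 0,-2,0,0,0,0,255, 0,-3,0,0,0,0,255, 0,-3,0,0,0,0,255, 0,-3,0,0,0,0,255]'
python3 -m crank '[0,-1,0,0,0,0,255, 0,-2,0,0,0,0,255, 0,-3,0,0,0,0,255, 0,-3,0,0,0,0,255, 0,-3,0,0,0,0,255]'
```

```text
time: 5.57
position: [0.5471, 0.0058, 0.2155]
tool_rot: [0.999, -0.046, -0.0, -0.0]
ft_force: [-4.2, -2.1, 2.4]
grip_width: 0.0135
grip_force: 30.0
time: 5.98
position: [0.5473, 0.0086, 0.2155]
tool_rot: [0.999, -0.046, -0.0, 0.0]
ft_force: [-4.5, -1.7, 1.8]
grip_width: 0.0137
grip_force: 30.0
```

```bash
python3 -m crank '[0,-1,0,0,0,0,255, 0,-2,0,0,0,0,255, 0,-3,0,0,0,0,255, 0,-3,0,0,0,0,255, 0,-3,0,0,0,0,255]'
python3 - <<'E'
from rig import robot
from h import *
o=robot.get_obs(); c=robot.camera("wrist")
T=np.eye(4);T[:3,:3]=R.from_quat(o["tool_rot"]).as_matrix();T[:3,3]=o["position"];W=T@c["mount"]
np.savez("w2.npz",W=W,T=T,**c); cv2.imwrite("pics/w2.png",c["pixels"][:,:,::-1])
E
```

```text
time: 6.4
position: [0.5473, 0.0088, 0.2155]
tool_rot: [0.999, -0.046, -0.001, 0.003]
ft_force: [-6.6, -11.0, 2.5]
grip_width: 0.0139
grip_force: 30.0
```

View pics/w2.png

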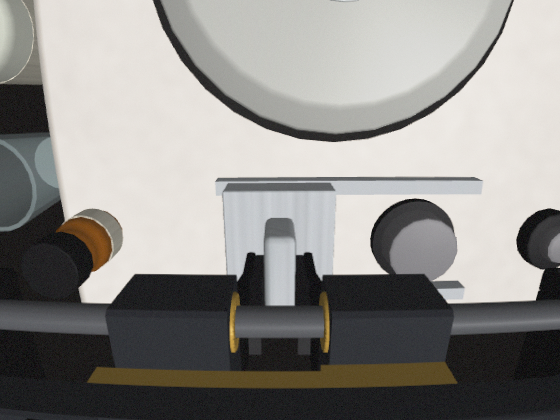

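The catch hit its stop after 78 mm with 11 N on the wrist. The picture shows the catch at the left end of the rails and the release button uncovered at about (417,233). I'll measure the button, release the rib and rise.

```bash
python3 - <<'E'
from h import *
c=np.load("w2.npz"); W=c["W"]
print(plane(c,[(418,235),(457,238),(414,199)],.172,W))
im=c["pixels"][190:290,360:470].astype(int); g=im.mean(2)
print(g[45,::6].astype(int))
m=((g>85)&(g<150)).astype(np.uint8); cs,_=cv2.findContours(cv2.morphologyEx(m,cv2.MORPH_OPEN,np.ones((5,5))),0,2); k=max(cs,key=cv2.contourArea); e=cv2.fitEllipse(cv2.convexHull(k)); print(e, plane(c,np.array(e[0])+[360,190],.172,W))
E
python3 -m crank '[0,2,0,0,0,0,225, 0,2,0,0,0,0,170, 0,2,0,0,0,0,170, 0,2,0,0,0,0,170, 0,2,0,0,0,0,170]'
python3 -m crank '[0,0,-10,0,0,0,170, 0,0,-20,0,0,0,170, 0,0,-32,0,0,0,170, 0,0,-45,0,0,0,170, 0,0,-50,0,0,0,170]'
```

```text
[[ 0.55163499 -0.06683467  0.172     ]
 [ 0.54761925 -0.08915099  0.172     ]
 [ 0.57229677 -0.06410971  0.172     ]]
[231 229  21  50  60  62  77 146 146 147 150 153 153 151 151 153 226 226
 226]
((61.849308013916016, 62.093223571777344), (57.823001861572266, 67.27486419677734), 73.9476089477539) [[ 0.54118507 -0.06936561  0.172     ]]
time: 6.87
position: [0.5488, 0.01, 0.2157]
tool_rot: [0.999, -0.046, 0.001, -0.0]
ft_force: [0.2, -0.1, -0.4]
grip_width: 0.0273
grip_force: 0.0
time: 7.28
position: [0.5493, 0.0096, 0.2685]
tool_rot: [0.999, -0.046, 0.003, 0.0]
ft_force: [-0.1, 0.2, 0.5]
grip_width: 0.0289
grip_force: 0.0
```

Button centre is about (0.541, -0.070). The pixels and the rib-minus-80 mm geometry agree on that. I'll move over it with the fingers shut.

```bash
python3 -m crank '[0,16,0,0,0,0,255, 0,32,0,0,0,0,255, 0,48,0,0,0,0,255, 0,64,0,0,0,0,255, -1,80,0,0,0,0,255]' 30
python3 -m crank '[0,0,0,0,0,0,255, 0,0,0,0,0,0,255, 0,0,0,0,0,0,255, 0,0,0,0,0,0,255, 0,0,0,0,0,0,255]' 30
python3 - <<'E'
from rig import robot
from h import *
o=robot.get_obs(); c=robot.camera("wrist")
T=np.eye(4);T[:3,:3]=R.from_quat(o["tool_rot"]).as_matrix();T[:3,3]=o["position"];W=T@c["mount"]
im=c["pixels"][:,:,::-1].copy(); p=project(c,[[.541,-.070,.172]],W)[0]; print(p)
t=np.linspace(0,6.3,40); ring=np.c_[.541+.02*np.cos(t),-.07+.02*np.sin(t),np.full(40,.172)]
cv2.polylines(im,[project(c,ring,W).astype(np.int32)],True,(0,0,255)); cv2.imwrite("pics/w3.png",im)
E
```

```text
time: 7.7
position: [0.5397, -0.0706, 0.2663]
tool_rot: [0.999, -0.046, 0.001, 0.0]
ft_force: [0.2, -0.3, 0.9]
grip_width: 0.0043
grip_force: 0.0
time: 8.12
position: [0.5395, -0.0691, 0.2656]
tool_rot: [0.999, -0.046, 0.0, -0.0]
ft_force: [0.3, -0.1, -0.1]
grip_width: 0.0004
grip_force: 0.0
[281.50466906 221.89333497]
```

View pics/w3.png

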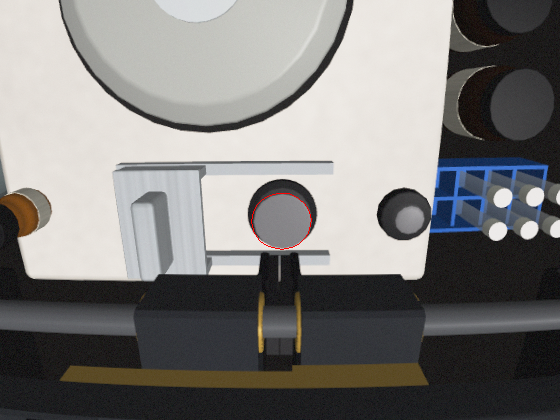

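The drawn ring matches the button's top face at (281,222). The catch is fully left and the start button at (403,214) is clear. I'll press now: contact at about 69 mm down, bottom at about 79 mm.

```bash
python3 -m crank '[0,0,14,0,0,0,255, 1,0,28,0,0,0,255, 1,0,42,0,0,0,255, 1,0,54,0,0,0,255, 1,0,62,0,0,0,255]'
python3 -m crank '[0,0,3,0,0,0,255, 0,0,6,0,0,0,255, 0,0,9,0,0,0,255, 0,0,12,0,0,0,255, 0,0,14,0,0,0,255]'
```

```text
time: 8.58
position: [0.5399, -0.0693, 0.2024]
tool_rot: [0.999, -0.046, -0.001, -0.0]
ft_force: [0.1, 0.2, -0.6]
grip_width: 0.0003
grip_force: 0.0
time: 9.0
position: [0.5405, -0.0698, 0.1899]
tool_rot: [0.999, -0.046, 0.0, -0.0]
ft_force: [-0.8, 1.9, 3.2]
grip_width: 0.0002
grip_force: 1.3
```

```bash
python3 -m crank '[0,0,1,0,0,0,255, 0,0,2,0,0,0,255, 0,0,3,0,0,0,255, 0,0,3,0,0,0,255, 0,0,3,0,0,0,255]'
```

```text
time: 9.42
position: [0.5406, -0.0699, 0.1874]
tool_rot: [0.999, -0.046, 0.0, -0.0]
ft_force: [-2.5, 2.5, 6.4]
grip_width: 0.0004
grip_force: 3.2
```

```bash
python3 -m crank '[0,0,1,0,0,0,255, 0,0,2,0,0,0,255, 0,0,2,0,0,0,255, 0,0,2,0,0,0,255, 0,0,2,0,0,0,255]'
```

```text
time: 9.83
position: [0.5406, -0.0699, 0.1872]
tool_rot: [0.999, -0.046, 0.001, 0.0]
ft_force: [-3.9, 3.0, 19.0]
grip_width: 0.0005
grip_force: 8.9
```

The force rose to 19 N with no further travel, so the button is on its stop. I'll retract and check.

```bash
python3 -m crank '[0,0,-8,0,0,0,255, 0,0,-20,0,0,0,255, 0,0,-40,0,0,0,255, 0,0,-65,0,0,0,255, 0,0,-90,0,0,0,255]'
python3 -m crank '[0,0,-15,0,0,0,255, 0,0,-25,0,0,0,255, 0,0,-25,0,0,0,255, 0,0,-25,0,0,0,255, 0,0,-25,0,0,0,255]'
python3 - <<'E'
from rig import robot
from h import *
a=robot.camera("wrist")["pixels"]; b=robot.camera("scene")["pixels"][150:330,90:400]
im=np.vstack([cv2.resize(a,(400,300)),cv2.resize(b,(400,232))]); cv2.imwrite("pics/w4.png",im[:,:,::-1])
E
```

```text
time: 10.25
position: [0.5403, -0.0704, 0.275]
tool_rot: [0.999, -0.046, -0.0, 0.0]
ft_force: [-0.3, -1.0, 0.2]
grip_width: 0.0001
grip_force: 0.0
time: 10.67
position: [0.5397, -0.0699, 0.2982]
tool_rot: [0.999, -0.046, -0.001, -0.0]
ft_force: [-0.9, 0.3, 0.1]
grip_width: 0.0001
grip_force: 0.0
```

View pics/w4.png

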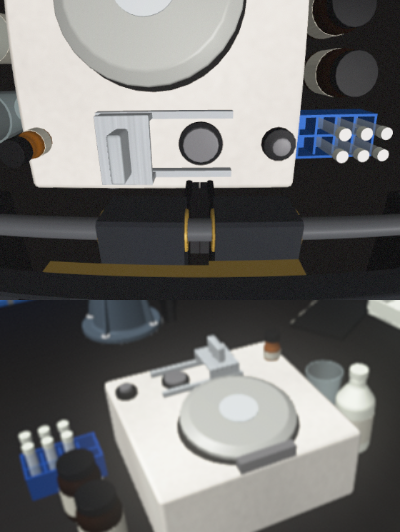

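The picture shows the catch fully left, the button down with no side showing, and a shadow gap under the lid's front edge. The lid's centre disc has shifted about 5 px up in the scene view, and nothing else has moved. I'll hand in.

```bash
python3 -c "
from rig import robot
print(robot.hand_in())"
```

```text
the job is handed in; nothing more can be done
None
```

I slid the catch to its stop and pressed the release button down fully. The lid looks popped up in the last pictures, the start button and loose items were left alone, and I handed the job in at about 11 s; the hand-in returned no verdict.

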